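Lock the denture flask in its curing clamp

TASK

Lock the flask into its curing clamp: first swing the hinged bar down over the flask until its end rests fully home in the forked catch. Then lift the locking pin up and off its hook and put it upright down through the hole in the bar's end until its collar sits on the bar, and let go. Leave the white jaw model, the tub and the brown jar standing around it where they are.

Things in the scene. Friction and masses are not known exactly. Their poses are not given: they have to be found in the camera images.
- flask_clamp: fixed grey base plate 100 (x) x 210 (y) x 12 mm with a brass flask (84 x 86 mm, top 63 mm above the bench) in the middle, two steel hinge cheeks (88 mm high) at its +y end and a steel catch block (44 x 34 mm, top at 70 mm) at its -y end with two fork cheeks (up to 84.5 mm, 34 mm apart along x). Origin: centre of the plate's underside, z up
- bar (a joint): angle of the steel clamp bar: 0 closed and level, end in the catch; grows as the end swings up, to 1.5 (near upright). Stays where left. Bar 22 mm wide, 10 thick (5 either side of the hinge axis), runs 167 mm from the hinge to the clamp's -y; beyond 133 mm a 30 mm wide eye, 14 mm hole at 150 mm. Screw head 8 mm proud at 75 mm; plain, good to push, from 85 to 133 mm
- bar_hinge (a point): point on the hinge axis of the bar (the axis runs along the clamp's x), 75 mm above the bench, at y = +75 mm of the clamp; axes as the clamp's
- bar_eye (a point): centre of the hole in the bar's end, on the bar's upper face; moves with the bar. z is the normal of the upper face, -y points from the hinge to the end of the bar
- catch_hole (a point): point 80 mm above the bench straight over the round hole in the catch block (13 mm diameter, 50 mm deep from the block's top at 70 mm); the centre of the bar's eye is here when the bar is closed. Axes as the clamp's
- pin_stand: fixed stand: grey foot of 84 mm diameter, 14 mm high; upright 12 mm rod at x = +18 mm, top 174 mm above the bench; at 165 mm a 5 mm thick level hook from the rod to -x, its end at x = -39 mm turned up (tip top at 172 mm, 4.5 mm above the hook's upper side). Origin: centre of the foot's underside, z up
- hook_rest (a point): upper side of the hook where the pin hangs, 167.5 mm above the bench, 31 mm in front of the rod's axis and 20 mm behind the tip; -x points out along the hook to its free end
- locking_pin: loose steel pin hanging upright on the hook by the window in its flat head. Origin: centre of the collar's underside, z up the pin. Below: shank 8 mm diameter, 45 mm long, tapered nose. Above: collar 19 mm diameter, 5 mm; neck 10 mm diameter; head z 20 to 54 mm, 8 mm thick (x), 25 wide (y: grasp across it), window 15 wide, z 26 to 48 mm, hook passes along x
- pin_grip (a point): middle of the pin's flat head, 37 mm above the underside of the collar
- plaster_jaw: white plaster jaw model, 75 x 67 x 32 mm, a bystander; origin at the centre of its underside
- white_tub: white round tub with a grey lid, 48 mm diameter, 64 mm high, a bystander; origin at the centre of its underside
- brown_jar: brown jar with a light cap, 58 mm diameter, 82 mm high, a bystander; origin at the centre of its underside
Things that resemble listed ones, but are neither listed nor needed, are in the scene too. What is shaped like the locking_pin but blue, red or yellow is not meant.

How it is judged:
By the outcome, as a careful person would: the job done as asked, in the order asked, and still so for the second after the job is handed in, with the robot touching nothing.
It also fails if it takes over 54 s, if anything falls off the work surface, if the arm or the gripper's body presses on something with over 40 N, if the wrist force passes 120 N, or if a joint passes its speed limit or range.

ROBOT

A 6-joint arm with a two-finger parallel gripper is mounted at the origin on a cart in front of the work surface, level with it; the furniture and walls round the work are solid. World frame = base frame: x ahead of the robot, y to its left, z up, the work surface at z = 0. Lengths are in mm, angles in rad, forces in N, time in s.
With the tool pointing down it reaches from about 275 to 875 mm from the base axis. Payload 12.5 kg.
Tool frame: the origin (TCP) lies between the finger pads; the fingertips stand 25 mm ahead of it and the grasp point (between the pads) lies 6 mm ahead of it (bot.tcp_to_tips is the distance from the TCP to the fingertips, in mm); z points along the fingers, y is the line along which they close (so a half turn about z gives the same grasp; the last joint's range is limited). The gripper opens to 85 mm and grips with 20 to 120 N. Pads are 22 mm wide; open, the fingers measure 114 mm over their backs; the gripper's body (76 mm by 85 mm) begins 54 mm behind the grasp point. The pads swing forward as they close: fully open they stand 13 mm farther back than shut.
Start: joints at [-1.344, 0.351, 1.652, -0, 1.139, -0.085], TCP at [168.744, -523.46, 256.29] pointing down, gripper open.
Joint ranges: [-2.75, 2.75], [-0.79, 2.1], [0.01, 2.65], [-1.57, 4.71], [0.07, 3.14], [-2.87, 2.87]. Speed limits (rad/s): [2.22, 2.22, 2.79, 3.14, 3.14, 3.14].

INTERFACE

Orientations are given as a 3x3 rotation matrix whose columns are the frame's x, y, z axes.
In Python, from workcell import bot, capture, job gives the robot as it stands.
- The arm moves only by the tool servo_tool, never from a script. Its argument "deltas" is a list of rows, each an object with "slide": the shift along the tool's x, y, z scaled (see below), a list of three; "turn": the turn, a rotation vector about the tool's x, y, z scaled (see below), a list of three. A call has 1 to 12 rows; each row shifts and turns the commanded pose from where the row before left it, along the tool's axes as they then stand; what a row does not reach is not made up. The controller multiplies each number of a shift by 0.025 m and each number of a turn by 0.12 rad. A row lasts 1/12 s, in which the tool goes at most 41.7 mm and 7.16 degrees, less where a joint would pass 70% of its speed; a pose out of reach is approached as far as the arm can. A call with a number of a shift or a turn outside -1 to 1 is refused whole. A call with a gripper value outside its range is refused whole. "gripper" is the opening, from 0 (shut) to 1 (fully open), set as the call begins (left out, the last holds). The fingers move at their own pace and stop on an object; "force" is the grip in N (left out, the last holds). Time passes only in rows, so rows that do not move let the fingers close. It gives the time, the measured TCP pose, the force, the opening and the grip force at its end, in the units of the state.
- bot.sense(): the state, without advancing time (a new reading comes with each control period).
- capture(name): name is "scene" or "side" or "wrist"; returns a dict with "img" (480x640x3 uint8, red, green, blue), "mtx" (3x3 intrinsics, pixels), "origin" and "rotation" of the camera in the world. Camera axes: x right, y down, z forward; pixel columns grow to the right and rows downward; lengths in mm; the calibration is good to about 2 mm. A picture is of the moment at which its call begins. There is no depth.
- job.job_done(): hands the job in; it is judged then, once.
The state is a dict: "time": time; "q": joint angles; "dq": joint speeds; "tau": joint torques, N m; "tool_pos": TCP position; "tool_rot": TCP orientation; "contact_force": force on the tool from outside, world axes, zero at the start; "torque": the same for the moment, N m; "opening": opening from 0.0 (shut) to 1.0 (fully open); "finger_force": force on a finger pad.
Only numpy, scipy, OpenCV 4.12 (cv2) and the standard library are available. Lean on these libraries where they do the work, as an engineer would, in place of code of your own. Each camera call takes 0.05 s, during which the arm holds its last target. There are 200 camera calls.

## Working session

There is one attempt and no reset: what is moved stays moved. The work goes in short steps, Python scripts to look and compute and a tool call to move; the robot and the scene stay as the last step left them, time stands still between calls to the robot, and variables do not carry over. Pictures are saved under pics/ and viewed, at most 10 in all, crops included, and the job is handed in when it is done.

Besides the shell and the picture viewer there is one more tool, called after "Request:" as name(argument=value, ...), one argument or row to a line, values as JSON. servo_tool: Moves the arm, as the interface text tells. Its arguments: {"type":"object","properties":{"deltas":{"type":"array","items":{"type":"object","properties":{"slide":{"type":"array","items":{"type":"number","minimum":-1,"maximum":1}},"turn":{"type":"array","items":{"type":"number","minimum":-1,"maximum":1}}}}},"gripper":{"type":"number"},"force":{"type":"number"}},"required":["deltas"]}

```bash
mkdir -p pics; cat > h.py <<'E'
import numpy as np, cv2
from workcell import bot, capture, job
def proj(c,P):
    p=(np.atleast_2d(P)-np.array(c["origin"]))@np.array(c["rotation"]); q=p@np.array(c["mtx"]).T
    return q[:,:2]/q[:,2:]
def ray(c,uv):
    d=np.array(c["rotation"])@np.linalg.inv(c["mtx"])@np.array([uv[0],uv[1],1.]); return np.array(c["origin"]),d/np.linalg.norm(d)
def onz(c,uv,z):
    o,d=ray(c,uv); return o+d*(z-o[2])/d[2]
def tri(c1,u1,c2,u2):
    o1,d1=ray(c1,u1);o2,d2=ray(c2,u2)
    s=np.linalg.lstsq(np.c_[d1,-d2],o2-o1,rcond=None)[0]
    a,b=o1+s[0]*d1,o2+s[1]*d2
    return (a+b)/2,np.linalg.norm(a-b)
def save(n,img): cv2.imwrite(f"pics/{n}.png",cv2.cvtColor(img,cv2.COLOR_RGB2BGR))
E
python3 - <<'E'
from h import *
import pickle
d={n:capture(n) for n in("scene","side","wrist")}
pickle.dump(d,open("c0.pkl","wb"))
for n in d:
    save(n+"0",d[n]["img"]); print(n,np.round(d[n]["origin"]),np.round(d[n]["rotation"],2).tolist(),np.round(d[n]["mtx"]).tolist())
print(bot.sense())
E
```

```text
scene [-221. -547.  598.] [[0.57, -0.35, 0.74], [-0.82, -0.25, 0.52], [0.0, -0.9, -0.43]] [[511.0, 0.0, 322.0], [0.0, 511.0, 243.0], [0.0, 0.0, 1.0]]
side [   31. -1000.   541.] [[0.87, -0.16, 0.47], [-0.49, -0.32, 0.81], [0.02, -0.93, -0.36]] [[596.0, 0.0, 323.0], [0.0, 596.0, 245.0], [0.0, 0.0, 1.0]]
wrist [ 239. -502.  373.] [[0.31, -0.91, -0.27], [-0.95, -0.29, -0.09], [-0.0, 0.28, -0.96]] [[334.0, 0.0, 324.0], [0.0, 334.0, 240.0], [0.0, 0.0, 1.0]]
{'time': 0.15, 'q': array([-1.34359683e+00,  3.51120598e-01,  1.65224969e+00,  6.55190802e-06,
        1.13909954e+00, -8.46074774e-02]), 'dq': array([ 0.00017401,  0.00035262, -0.00195715, -0.00116625, -0.00052486,
        0.00054586]), 'tau': array([ 5.29356148e-04, -5.06247604e+01, -2.91502225e+01, -8.62547768e-05,
        3.32120711e-03,  5.54208412e-06]), 'tool_pos': array([ 168.7002599 , -523.25627503,  255.88804418]), 'tool_rot': array([[ 9.51781633e-01,  3.06776279e-01, -1.91785474e-04],
       [ 3.06776329e-01, -9.51781252e-01,  8.55972079e-04],
       [ 8.00541112e-05, -8.73533747e-04, -9.99999615e-01]]), 'contact_force': array([-0.43474134, -0.09373826, -0.9919715 ]), 'torque': array([ 0.01463582,  0.01948625, -0.01669955]), 'finger_force': 0.0, 'opening': 0.9985169618134441}
```

View pics/scene0.png

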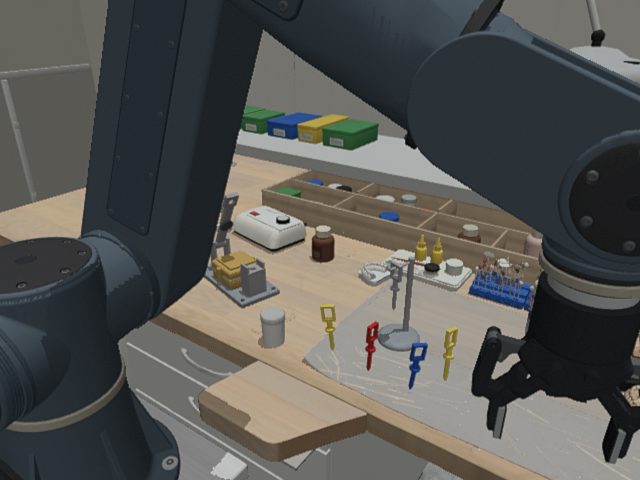

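View pics/side0.png

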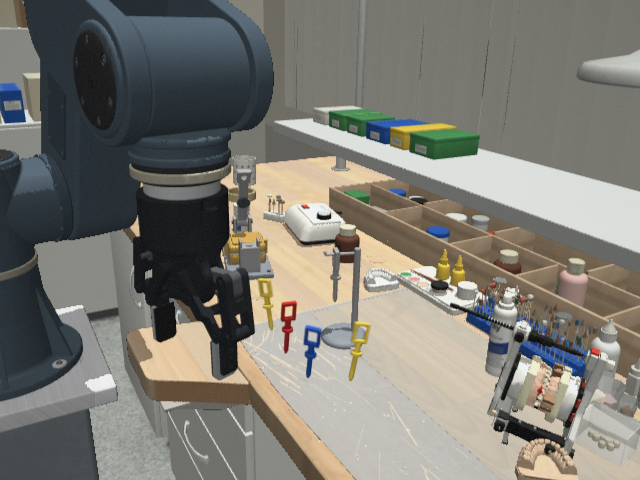

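The scene view shows the clamp at about (240,270) with its bar upright, the steel pin on the stand at about (395,285), and the tub at (272,327). The side view shows the clamp at (247,255) and the pin at (336,270). I'll zoom in on both.

```bash
python3 - <<'E'
from h import *
import pickle
d=pickle.load(open("c0.pkl","rb"))
s=d["scene"]["img"][180:380,190:456]; save("s1",cv2.resize(s,None,fx=3,fy=3,interpolation=cv2.INTER_CUBIC)[:600,:800])
s=d["side"]["img"][150:360,200:400]; save("s2",cv2.resize(s,(800,840),interpolation=cv2.INTER_CUBIC)[:600])
E
```

```text
(no output)
```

View pics/s1.png

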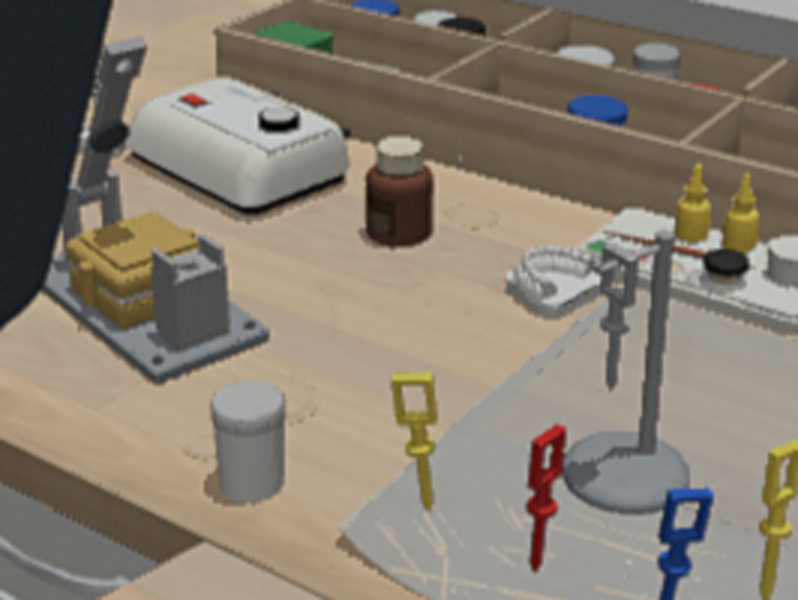

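View pics/s2.png

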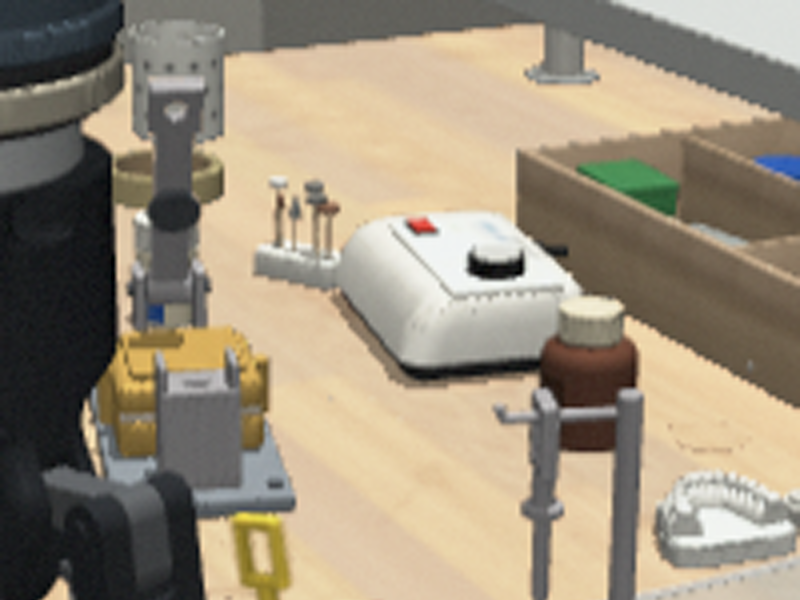

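The crops show:
- **Clamp plate:** front corner at scene crop (157,375), right corner at (267,328).
- **Bar:** upright, with its eye at (124,65) in the scene crop and (176,110) in the side crop.
- **Pin:** hanging on a hook that points left of the rod, with its collar at (614,325) in the scene crop and (543,508) in the side crop.

```bash
python3 - <<'E'
from h import *
import pickle
d=pickle.load(open("c0.pkl","rb")); A,B=d["scene"],d["side"]
a=lambda u,v:(190+u/3,180+v/3); b=lambda u,v:(200+u/4,150+v/4)
def T(n,p,q): 
    x,e=tri(A,a(*p),B,b(*q)); print(n,np.round(x,1),round(e,1))
T("eye",(124,65),(176,110)); T("screw",(110,137),(174,211))
T("collar",(614,325),(543,508)); T("rodtop",(664,238),(629,395)); T("hooktip",(606,255),(500,412))
T("headtop",(628,252),(545,397)); T("barTopR",(140,40),(203,80))
T("forkR top",(212,240),(231,350)); T("forkL top",(160,255),(164,357))
T("plateR",(267,330),(294,492)); T("jarcap",(400,150),(592,310))
T("yelpintop",(415,377),(257,517))
for n,p,z in [("plate front",(157,373),12),("plate right",(267,327),12),("foot",(627,465),14),("tubtop",(249,400),64),("jawc",(570,290),10),("jar",(400,235),0)]: print(n,np.round(onz(A,a(*p),z),1))
print("side",np.round(onz(B,b(294,492),12),1))
for n,p in [("y t",(415,377)),("y b",(428,508)),("r t",(548,430)),("r b",(537,568)),("b t",(690,492)),("y2 t",(785,445)),("y2b",(770,597))]: print(n,np.round(onz(A,a(*p),0),0))
print([np.round(onz(B,p,0),0) for p in [(265,279),(270,328),(289,302),(288,351),(313,327),(309,376),(360,322),(353,380)]])
E
```

```text
eye [521.6 212.4 203.7] 0.7
screw [531.3 243.5 135.4] 0.3
collar [ 523.7 -190.8  120.6] 0.5
rodtop [ 556.5 -204.3  171.6] 1.8
hooktip [ 501.3 -192.8  174.5] 8.2
headtop [ 517.8 -199.2  176.3] 0.5
barTopR [536.9 209.5 219.5] 1.6
forkR top [516.8 131.3  87.7] 2.2
forkL top [487.4 155.9  80.4] 1.9
plateR [540.6 102.7   9.7] 1.7
jarcap [744.2 122.6  78.9] 1.6
yelpintop [ 424.1 -110.8  104.9] 0.5
plate front [444.7 125.3  12. ]
plate right [539.7 102.   12. ]
foot [ 535.  -201.6   14. ]
tubtop [395.6  -3.7  64. ]
jawc [723.9 -54.7  10. ]
jar [741.1 120.4   0. ]
side [539.6  99.6  12. ]
y t [562. -18.   0.]
y b [ 439. -111.    0.]
r t [ 558. -130.    0.]
r b [ 428. -197.    0.]
b t [ 550. -240.    0.]
y2 t [ 635. -270.    0.]
y2b [ 484. -322.    0.]
[array([520., 103.,   0.]), array([ 437., -104.,    0.]), array([517., -23.,   0.]), array([ 430., -192.,    0.]), array([ 510., -137.,    0.]), array([ 426., -277.,    0.]), array([ 599., -161.,    0.]), array([ 483., -320.,    0.])]
```

View pics/wrist0.png

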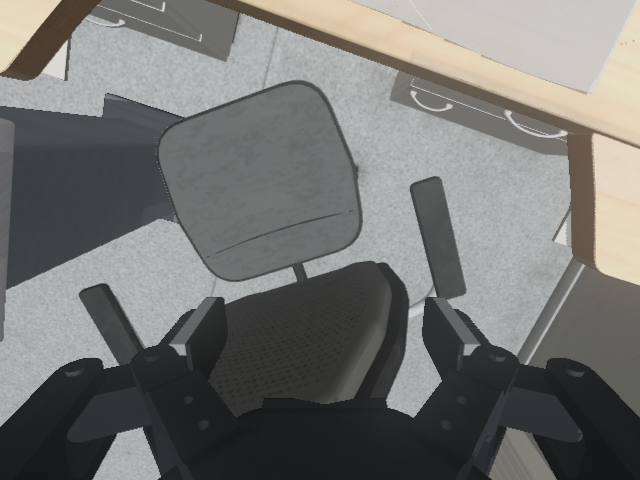

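The coloured pins stand upright, about 105 mm tall. The clamp's yaw is about -14° and its bar is open by about 1.03 rad. I'll move on to a viewing pose with the gripper shut.

Request:
servo_tool(
  deltas=[
    {"slide":[0.4,-0.4,-0.25]},
    {"slide":[0.83,-0.83,-0.25]},
    {"slide":[0.83,-0.83,-0.25]},
    {"slide":[0.83,-0.83,-0.25]},
    {"slide":[0.83,-0.83,-0.25]},
    {"slide":[0.83,-0.83,-0.25]},
    {"slide":[0.83,-0.83,-0.25]},
    {"slide":[0.83,-0.83,-0.25]},
    {"slide":[0.83,-0.83,-0.25]},
    {"slide":[0.83,-0.83,-0.25]},
    {"slide":[0.83,-0.83,-0.25]},
    {"slide":[0.4,-0.4,-0.25]},
  ],
  gripper=0,
)

```text
schema error: expected keys slide, turn
```

```bash
python3 - <<'E'
from h import *
import pickle
d={n:capture(n) for n in("scene","side","wrist")}
pickle.dump(d,open("c1.pkl","wb"))
save("w1",d["wrist"]["img"]); s=bot.sense(); print(s["time"],s["tool_pos"],s["opening"],bot.tcp_to_tips,s["contact_force"])
s=d["scene"]["img"]
E
```

```text
0.3 [ 168.71980944 -523.36970109  256.12926824] 0.9997402333418084 25.0 [-0.60273914 -0.4599502   0.07563331]
```

View pics/w1.png

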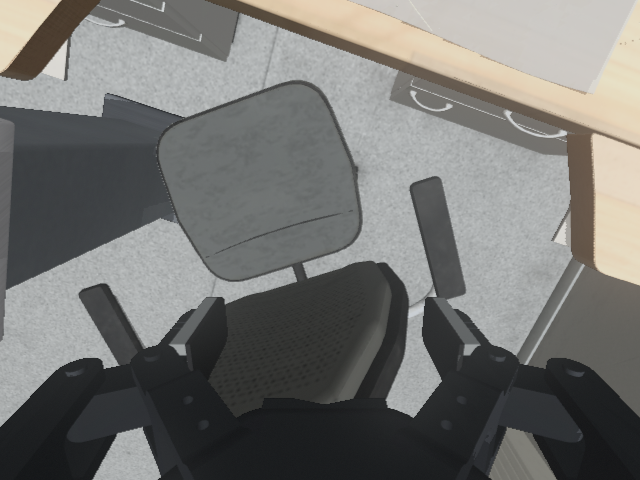

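The move was refused because every row needs a turn as well, so this picture is the same as before. I'll send it again with turns.

Request:
servo_tool(
  deltas=[
    {"slide":[0.4,-0.4,-0.25],"turn":[0,0,0]},
    {"slide":[0.83,-0.83,-0.25],"turn":[0,0,0]},
    {"slide":[0.83,-0.83,-0.25],"turn":[0,0,0]},
    {"slide":[0.83,-0.83,-0.25],"turn":[0,0,0]},
    {"slide":[0.83,-0.83,-0.25],"turn":[0,0,0]},
    {"slide":[0.83,-0.83,-0.25],"turn":[0,0,0]},
    {"slide":[0.83,-0.83,-0.25],"turn":[0,0,0]},
    {"slide":[0.83,-0.83,-0.25],"turn":[0,0,0]},
    {"slide":[0.83,-0.83,-0.25],"turn":[0,0,0]},
    {"slide":[0.83,-0.83,-0.25],"turn":[0,0,0]},
    {"slide":[0.83,-0.83,-0.25],"turn":[0,0,0]},
    {"slide":[0.4,-0.4,-0.25],"turn":[0,0,0]},
  ],
  gripper=0,
)

```text
time: 1.3
tool_pos: [316.0, -234.2, 331.9]
tool_rot: [[0.951, 0.308, 0.001], [0.308, -0.951, 0.0], [0.001, -0.0, -1.0]]
contact_force: [0.1, -0.6, 0.1]
opening: 0.001
finger_force: 0.0
```

```bash
python3 - <<'E'
from h import *
import pickle
d={n:capture(n) for n in("scene","side","wrist")}
pickle.dump(d,open("c1.pkl","wb"))
w=d["wrist"]
P={"pin":(523.7,-190.8,156),"rodtop":(556.5,-204,174),"tip":(505,-183,172),"foot":(535,-201,14)}
for k,p in P.items(): print(k,proj(w,p).round(0))
c=proj(w,P["pin"])[0].astype(int); y0=max(0,c[1]-90);x0=max(0,c[0]-120); x0=min(x0,400)
s=w["img"][y0:y0+180,x0:x0+240]
save("w1b",cv2.resize(s,(800,600),interpolation=cv2.INTER_CUBIC)); print(x0,y0)
E
```

```text
pin [[352. -56.]]
rodtop [[ 390. -122.]]
tip [[334. -42.]]
foot [[353.   7.]]
231 0
```

View pics/w1b.png

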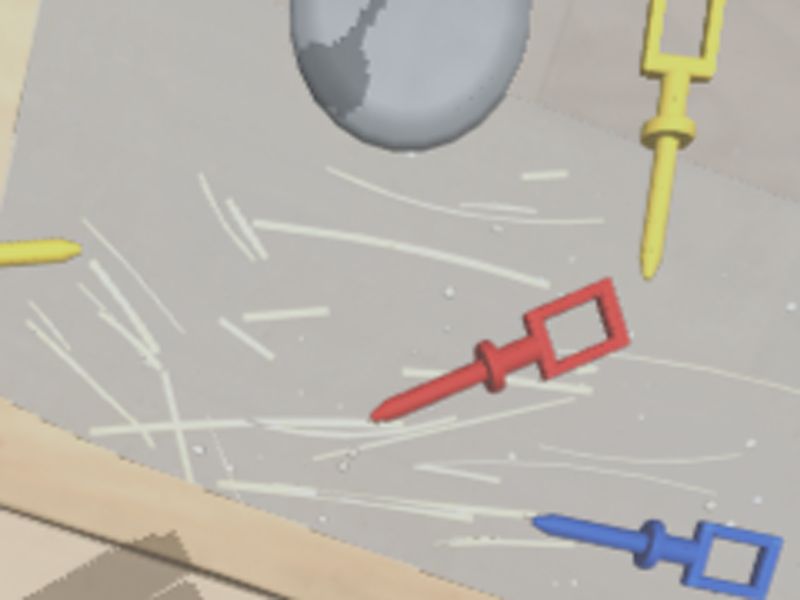

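This view shows the stand foot cut off at the top of the frame at crop (410,80), with the coloured pins below it. The steel pin is out of frame, so I'll measure it later on the way there. Clamp first.

```bash
cat >> h.py <<'E'
def plan(pos,yaw,n,start=None):
    s=bot.sense(); p=np.array(s["tool_pos"]) if start is None else np.array(start[:3],float); R=np.array(s["tool_rot"])
    y0=np.arctan2(R[1,0],R[0,0]) if start is None else start[3]
    dy=(yaw-y0+np.pi)%(2*np.pi)-np.pi; dp=(np.array(pos)-p)/n/25
    print("turn",round(-dy/n/0.12,3))
    for i in range(n):
        a=y0+dy*i/n; print(np.round([dp@[np.cos(a),np.sin(a),0],dp@[np.sin(a),-np.cos(a),0],-dp[2]],2).tolist())
E
python3 - <<'E'
from h import *
plan((480,130,360),1.33,18)
E
```

```text
turn -0.47
[0.6, -0.66, -0.06]
[0.64, -0.63, -0.06]
[0.67, -0.59, -0.06]
[0.7, -0.55, -0.06]
[0.73, -0.51, -0.06]
[0.76, -0.47, -0.06]
[0.78, -0.42, -0.06]
[0.81, -0.38, -0.06]
[0.83, -0.33, -0.06]
[0.84, -0.29, -0.06]
[0.86, -0.24, -0.06]
[0.87, -0.19, -0.06]
[0.88, -0.14, -0.06]
[0.89, -0.09, -0.06]
[0.89, -0.04, -0.06]
[0.89, 0.01, -0.06]
[0.89, 0.06, -0.06]
[0.89, 0.11, -0.06]
```

Request:
servo_tool(
  deltas=[
    {"slide":[0.6,-0.66,-0.06],"turn":[0,0,-0.47]},
    {"slide":[0.64,-0.63,-0.06],"turn":[0,0,-0.47]},
    {"slide":[0.67,-0.59,-0.06],"turn":[0,0,-0.47]},
    {"slide":[0.7,-0.55,-0.06],"turn":[0,0,-0.47]},
    {"slide":[0.73,-0.51,-0.06],"turn":[0,0,-0.47]},
    {"slide":[0.76,-0.47,-0.06],"turn":[0,0,-0.47]},
    {"slide":[0.78,-0.42,-0.06],"turn":[0,0,-0.47]},
    {"slide":[0.81,-0.38,-0.06],"turn":[0,0,-0.47]},
    {"slide":[0.83,-0.33,-0.06],"turn":[0,0,-0.47]},
  ],
)

```text
time: 2.2
tool_pos: [398.4, -54.0, 344.5]
tool_rot: [[0.681, 0.732, -0.001], [0.732, -0.681, -0.0], [-0.0, -0.0, -1.0]]
contact_force: [-0.1, -0.5, 0.7]
opening: 0.001
finger_force: 0.0
```

Request:
servo_tool(
  deltas=[
    {"slide":[0.84,-0.29,-0.06],"turn":[0,0,-0.47]},
    {"slide":[0.86,-0.24,-0.06],"turn":[0,0,-0.47]},
    {"slide":[0.87,-0.19,-0.06],"turn":[0,0,-0.47]},
    {"slide":[0.88,-0.14,-0.06],"turn":[0,0,-0.47]},
    {"slide":[0.89,-0.09,-0.06],"turn":[0,0,-0.47]},
    {"slide":[0.89,-0.04,-0.06],"turn":[0,0,-0.47]},
    {"slide":[0.89,0.01,-0.06],"turn":[0,0,-0.47]},
    {"slide":[0.89,0.06,-0.06],"turn":[0,0,-0.47]},
    {"slide":[0.89,0.11,-0.06],"turn":[0,0,-0.47]},
  ],
)

```text
time: 2.95
tool_pos: [481.3, 128.8, 357.9]
tool_rot: [[0.24, 0.971, -0.001], [0.971, -0.24, -0.0], [-0.0, -0.001, -1.0]]
contact_force: [0.4, -0.4, -1.5]
opening: 0.001
finger_force: 0.0
```

```bash
python3 - <<'E'
from h import *
import pickle
d={n:capture(n) for n in("scene","side","wrist")}
pickle.dump(d,open("c2.pkl","wb"))
s=bot.sense(); print(s["time"],s["tool_pos"],s["tool_rot"].round(3).tolist())
w=d["wrist"]; save("w2",w["img"])
for p in [(444.7,125.3,12),(539.7,102,12),(535,288.5,75),(521.6,212.4,204),(499,143,70)]: print(proj(w,p).round(0))
E
```

```text
3.1 [481.08267255 128.61879341 357.58222055] [[0.241, 0.971, -0.001], [0.971, -0.241, -0.0], [-0.001, -0.001, -1.0]]
[[298. 204.]]
[[368. 204.]]
[[336.  48.]]
[[347. 116.]]
[[334. 188.]]
```

View pics/w2.png

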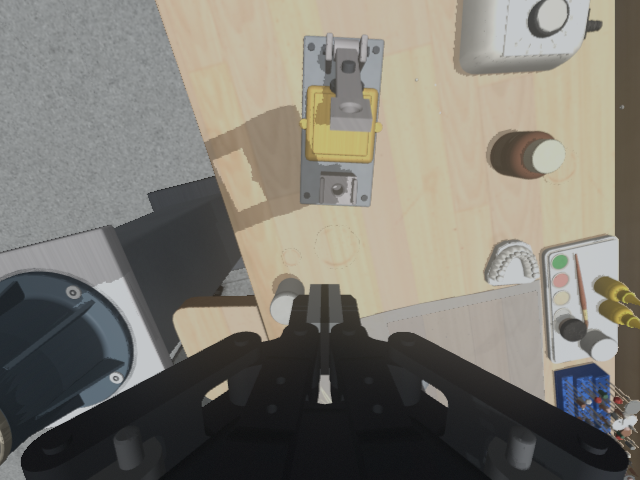

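The wrist view shows the whole clamp: catch hole at (337,189), eye at (350,108), plate corners at (301,206), (371,206), (306,37) and (383,41), and hinge cheeks at (329,47) and (370,47).

```bash
python3 - <<'E'
from h import *
import pickle
d=pickle.load(open("c2.pkl","rb")); w=d["wrist"]
c=[onz(w,p,12) for p in [(301,206),(371,206),(306,37),(383,41)]]
print(np.round(c,1)); print("ctr",np.mean(c,0)); 
f=(c[0]+c[1])/2;b=(c[2]+c[3])/2; v=b-f; print("len",np.linalg.norm(v),np.degrees(np.arctan2(v[1],v[0])))
for p in [(c[1]-c[0]),(c[3]-c[2])]: print(np.linalg.norm(p),np.degrees(np.arctan2(p[1],p[0])))
print("hole",onz(w,(337.5,189),70)); print("cheeks",onz(w,(331,43),88),onz(w,(366,43),88))
# refine hole: dark blob, plus side/scene
g=cv2.cvtColor(w["img"],cv2.COLOR_RGB2GRAY)[180:198,328:348]; print(g)
print("fork tops",onz(w,(321,185),84.5),onz(w,(355,186),84.5))
o=onz(w,(350,108),204);print("eye",o)
A=pickle.load(open("c0.pkl","rb"))
for n,u in(("scene",(190+124/3,180+65/3)),("side",(244,177.5))): print(tri(w,(350,108),A[n],u))
E
```

```text
[[447.6 121.8  12. ]
 [543.1  98.3  12. ]
 [507.6 322.9  12. ]
 [598.4 296.1  12. ]]
ctr [524.18475571 209.76779757  12.        ]
len 207.61364946942177 73.87138396805256
98.30410205783896 -13.804429493331567
94.6594427086047 -16.429713797111162
hole [502.48433441 141.0292069   70.        ]
cheeks [529.9971927  291.12829415  88.        ] [564.96654156 282.53835444  88.        ]
[[129 128 129 130 129 129 130 130 132 131 130 130 130 131 129 129 131 130
  134 154]
 [129 129 128 130 129 129 130 130 131 131 131 130 130 130 130 128 130 131
  144 180]
 [129 129 128 128 130 129 129 129 128 130 130 130 129 130 131 130 129 130
  141 171]
 [129 130 129 128 128 129 126 122 117 114 116 119 123 128 129 130 129 129
  134 154]
 [129 129 129 129 128 124 113 108 109 110 112 110 109 116 125 130 130 129
  130 145]
 [129 129 129 128 122 111 117 132 132 127 126 124 118 110 114 125 130 130
  129 147]
 [129 128 129 126 112 125 163 178 169 128 128 128 122  98 105 116 127 130
  133 156]
 [130 128 127 120 118 154 175 163 141 129 129 128 118  84  95 112 122 130
  135 156]
 [130 129 125 111 109 120 127 128 128 1
[... 416 characters left out ...]
 89  87  88  87  88  91 105 127 134 171 183
  183 182]
 [129 129 130 129 121 114 107 102  94  94  93  98 117 138 150 165 183 184
  184 183]
 [129 129 130 129 129 121 121 136 133 129 131 137 146 143 165 182 182 184
  183 184]
 [129 129 130 129 130 129 125 133 149 146 150 150 156 171 181 181 182 183
  183 184]
 [130 129 129 129 130 131 130 135 156 162 173 176 178 181 181 181 181 181
  183 183]]
fork tops [484.81752134 152.20294044  84.5       ] [522.98305042 141.63369325  84.5       ]
eye [524.86312172 217.56529886 204.        ]
(array([525.55587119, 217.37398659, 200.96310622]), np.float64(1.1543423577121374))
(array([524.51640934, 217.85111547, 202.51123717]), np.float64(1.0301061905780444))
```

Refined numbers: the hole is at (502.5,141), the hinge at (547,286), the clamp yaw is about -16.5° and θ is about 1.05. I'll go over the bar and down behind it on the +y side.

Request:
servo_tool(
  deltas=[
    {"slide":[0.85,0.14,0.33],"turn":[0,0,0.05]},
    {"slide":[0.85,0.14,0.33],"turn":[0,0,0.05]},
    {"slide":[0.85,0.14,0.33],"turn":[0,0,0.05]},
    {"slide":[0.85,0.14,0.33],"turn":[0,0,0.05]},
    {"slide":[0.85,0.14,0.33],"turn":[0,0,0.05]},
    {"slide":[0.85,0.14,0.33],"turn":[0,0,0.05]},
    {"slide":[0.85,0.14,0.33],"turn":[0,0,0.07]},
    {"slide":[0,0,0.8],"turn":[0,0,0]},
    {"slide":[0,0,0.9],"turn":[0,0,0]},
    {"slide":[0,0,0.9],"turn":[0,0,0]},
    {"slide":[0,0,0.9],"turn":[0,0,0]},
    {"slide":[0,0,0.7],"turn":[0,0,0]},
  ],
)

```text
time: 4.1
tool_pos: [542.6, 264.1, 193.5]
tool_rot: [[0.286, 0.958, -0.002], [0.958, -0.287, -0.001], [-0.002, -0.001, -1.0]]
contact_force: [-0.2, -0.1, 0.3]
opening: -0.0
finger_force: 0.0
```

```bash
cat >> h.py <<'E'
def sz(hinge=(547.,286.),ang=73.5):
    s=bot.sense(); p=s["tool_pos"]; R=s["tool_rot"]; a=np.radians(ang); d=-np.array([np.cos(a),np.sin(a)])
    v=p[:2]-hinge; print("t",s["time"],"s",v@d,"lat",v@[d[1],-d[0]],"tipz",p[2]-25,"yaw",np.degrees(np.arctan2(R[1,0],R[0,0])),"F",s["contact_force"].round(1))
E
python3 -c "
from h import *
sz()"
```

```text
t 4.1 s 22.277051504773333 lat -2.0305194710374757 tipz 168.51752502392682 yaw 73.35150289918442 F [-0.2 -0.1  0.3]
```

Request:
servo_tool(
  deltas=[
    {"slide":[-0.34,0,-0.03],"turn":[0,0,0]},
    {"slide":[-0.34,0,-0.03],"turn":[0,0,0]},
    {"slide":[-0.48,0,0.22],"turn":[0,0,0]},
    {"slide":[-0.48,0,0.22],"turn":[0,0,0]},
    {"slide":[-0.4,0,0.4],"turn":[0,0,0]},
    {"slide":[-0.4,0,0.4],"turn":[0,0,0]},
  ],
)

```text
time: 4.6
tool_pos: [526.3, 206.0, 168.0]
tool_rot: [[0.286, 0.958, 0.003], [0.958, -0.286, 0.001], [0.002, 0.003, -1.0]]
contact_force: [0.5, 1.4, 0.6]
opening: 0.002
finger_force: 0.4
```

Request:
servo_tool(
  deltas=[
    {"slide":[-0.31,0,0.49],"turn":[0,0,0]},
    {"slide":[-0.31,0,0.49],"turn":[0,0,0]},
    {"slide":[-0.15,0,0.45],"turn":[0,0,0]},
    {"slide":[-0.15,0,0.45],"turn":[0,0,0]},
  ],
)

```text
time: 4.93
tool_pos: [519.7, 184.0, 120.5]
tool_rot: [[0.286, 0.958, 0.003], [0.958, -0.286, 0.001], [0.001, 0.002, -1.0]]
contact_force: [0.7, 0.1, -0.7]
opening: 0.001
finger_force: 0.3
```

```bash
python3 -c "
from h import *
sz()"
```

```text
t 4.9333 s 105.55027038815915 lat -2.8267158927153275 tipz 95.53685458562079 yaw 73.39438865863546 F [ 0.7  0.1 -0.7]
```

Request:
servo_tool(
  deltas=[
    {"slide":[-0.08,0,0.3],"turn":[0,0,0]},
    {"slide":[0,0,0.2],"turn":[0,0,0]},
    {"slide":[0,0,0.1],"turn":[0,0,0]},
    {"slide":[0,0,0.06],"turn":[0,0,0]},
    {"slide":[0,0,0],"turn":[0,0,0]},
  ],
)

```text
time: 5.35
tool_pos: [518.9, 183.0, 104.8]
tool_rot: [[0.284, 0.959, 0.001], [0.959, -0.284, -0.001], [-0.001, 0.001, -1.0]]
contact_force: [-8.3, -7.6, 18.6]
opening: -0.001
finger_force: 9.6
```

```bash
python3 -c "
from h import *
sz()"
```

```text
t 5.35 s 106.76144068731517 lat -2.3053118739805143 tipz 79.76238798034956 yaw 73.5038929646217 F [-8.3 -7.6 18.6]
```

The bar tip is at 79.8 mm with about 19 N of reaction, so the bar is home. I'll retreat and check.

Request:
servo_tool(
  deltas=[
    {"slide":[0,0,-0.5],"turn":[0,0,0]},
    {"slide":[0,0,-1],"turn":[0,0,0]},
    {"slide":[0,0,-1],"turn":[0,0,0]},
    {"slide":[0,0,-1],"turn":[0,0,0]},
    {"slide":[-0.5,-0.17,-1],"turn":[0,0,0]},
    {"slide":[-0.5,-0.17,-1],"turn":[0,0,0]},
    {"slide":[-0.5,-0.17,-1],"turn":[0,0,0]},
    {"slide":[-0.5,-0.17,-1],"turn":[0,0,0]},
    {"slide":[-0.5,-0.17,-1],"turn":[0,0,0]},
    {"slide":[0,0,-0.5],"turn":[0,0,0]},
  ],
)

```text
time: 6.18
tool_pos: [480.0, 128.6, 331.5]
tool_rot: [[0.285, 0.959, 0.004], [0.959, -0.285, 0.0], [0.002, 0.004, -1.0]]
contact_force: [0.5, -0.1, 0.8]
opening: 0.005
finger_force: 0.0
```

```bash
python3 - <<'E'
from h import *
import pickle
d={n:capture(n) for n in("scene","side","wrist")}
pickle.dump(d,open("c3.pkl","wb"))
w=d["wrist"]; q=proj(w,(502.5,141,80))[0].astype(int); print(q,bot.sense()["tool_pos"])
x0,y0=q[0]-60,max(0,q[1]-110)
a=cv2.resize(w["img"][y0:y0+160,x0:x0+120],(450,600),interpolation=cv2.INTER_CUBIC)
b=cv2.resize(d["side"]["img"][180:290,215:279],(349,600),interpolation=cv2.INTER_CUBIC)
save("w3",np.hstack([a,b])); print(x0,y0)
plan((440,-165,335),-0.28,20)
E
```

```text
[337 193] [480.58281825 129.68615612 328.68574927]
277 83
turn 0.651
[-0.59, 0.09, -0.01]
[-0.58, 0.14, -0.01]
[-0.57, 0.18, -0.01]
[-0.55, 0.22, -0.01]
[-0.53, 0.27, -0.01]
[-0.51, 0.31, -0.01]
[-0.48, 0.35, -0.01]
[-0.46, 0.38, -0.01]
[-0.42, 0.42, -0.01]
[-0.39, 0.45, -0.01]
[-0.35, 0.48, -0.01]
[-0.32, 0.5, -0.01]
[-0.28, 0.53, -0.01]
[-0.23, 0.55, -0.01]
[-0.19, 0.56, -0.01]
[-0.15, 0.58, -0.01]
[-0.1, 0.59, -0.01]
[-0.05, 0.59, -0.01]
[-0.01, 0.59, -0.01]
[0.04, 0.59, -0.01]
```

View pics/w3.png

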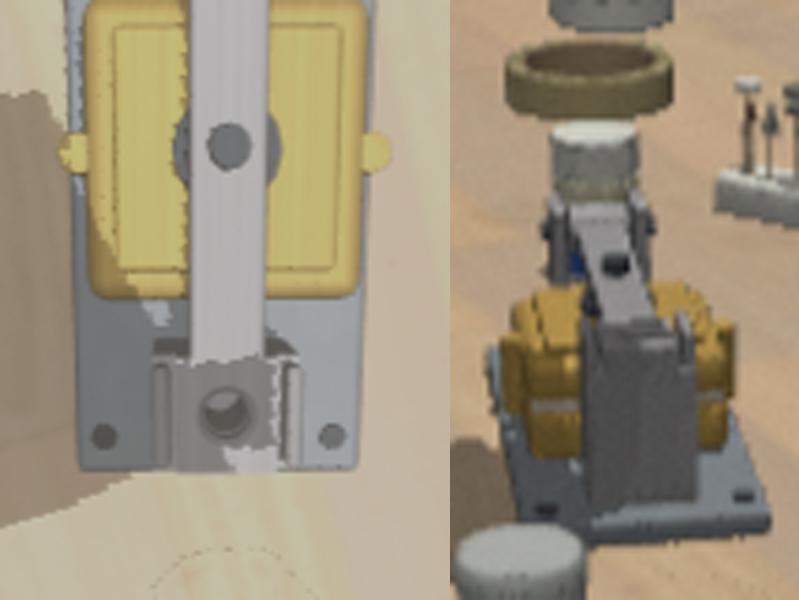

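The bar is level in the fork. Its eye, at crop (226,411) or full-frame (337.3,192.6), lies right where (502.5,141,80) projects, so the hole position is confirmed. Next I'll move on to look at the pin.

Request:
servo_tool(
  deltas=[
    {"slide":[-0.59,0.09,-0.01],"turn":[0,0,0.65]},
    {"slide":[-0.58,0.14,-0.01],"turn":[0,0,0.65]},
    {"slide":[-0.57,0.18,-0.01],"turn":[0,0,0.65]},
    {"slide":[-0.55,0.22,-0.01],"turn":[0,0,0.65]},
    {"slide":[-0.53,0.27,-0.01],"turn":[0,0,0.65]},
    {"slide":[-0.51,0.31,-0.01],"turn":[0,0,0.65]},
    {"slide":[-0.48,0.35,-0.01],"turn":[0,0,0.65]},
    {"slide":[-0.46,0.38,-0.01],"turn":[0,0,0.65]},
    {"slide":[-0.42,0.42,-0.01],"turn":[0,0,0.65]},
    {"slide":[-0.39,0.45,-0.01],"turn":[0,0,0.65]},
  ],
  gripper=0.75,
)

```text
time: 7.17
tool_pos: [460.1, -18.3, 328.8]
tool_rot: [[0.878, 0.479, -0.002], [0.479, -0.878, 0.0], [-0.002, -0.001, -1.0]]
contact_force: [0.4, 0.7, 0.2]
opening: 0.75
finger_force: 0.0
```

Request:
servo_tool(
  deltas=[
    {"slide":[-0.35,0.48,-0.01],"turn":[0,0,0.65]},
    {"slide":[-0.32,0.5,-0.01],"turn":[0,0,0.65]},
    {"slide":[-0.28,0.53,-0.01],"turn":[0,0,0.65]},
    {"slide":[-0.23,0.55,-0.01],"turn":[0,0,0.65]},
    {"slide":[-0.19,0.56,-0.01],"turn":[0,0,0.65]},
    {"slide":[-0.15,0.58,-0.01],"turn":[0,0,0.65]},
    {"slide":[-0.1,0.59,-0.01],"turn":[0,0,0.65]},
    {"slide":[-0.05,0.59,-0.01],"turn":[0,0,0.65]},
    {"slide":[-0.01,0.59,-0.01],"turn":[0,0,0.65]},
    {"slide":[0.04,0.59,-0.01],"turn":[0,0,0.65]},
  ],
)

```text
time: 8.0
tool_pos: [440.3, -165.6, 331.3]
tool_rot: [[0.961, -0.277, -0.002], [-0.277, -0.961, 0.001], [-0.002, -0.0, -1.0]]
contact_force: [0.8, 0.7, -0.7]
opening: 0.753
finger_force: 0.0
```

```bash
python3 - <<'E'
from h import *
import pickle
d={n:capture(n) for n in("scene","side","wrist")}
pickle.dump(d,open("c4.pkl","wb"))
w=d["wrist"]
s=bot.sense(); print(s["time"],s["tool_pos"],s["tool_rot"].round(3).tolist(),s["opening"])
P={"pin":(522,-192,173),"rodtop":(556.5,-204,174),"tip":(503,-185,172),"foot":(535,-201,14)}
for k,p in P.items(): print(k,proj(w,p).round(0))
E
```

```text
8.15 [ 440.32593223 -165.31743437  331.45797982] [[0.962, -0.274, -0.002], [-0.274, -0.962, 0.001], [-0.002, -0.0, -1.0]] 0.7492288243075904
pin [[326. 125.]]
rodtop [[329.  74.]]
tip [[324. 152.]]
foot [[329. 118.]]
```

Everything needed is in frame. I'll use the last picture on a composite of the wrist and side crops.

```bash
python3 - <<'E'
from h import *
import pickle
d=pickle.load(open("c4.pkl","rb"))
w=d["wrist"]["img"][50:190,270:380]; s=d["side"]["img"][225:355,305:375]
a=cv2.resize(w,None,fx=4.2,fy=4.2,interpolation=cv2.INTER_CUBIC)
b=cv2.resize(s,None,fx=4.5,fy=4.5,interpolation=cv2.INTER_CUBIC)
H=np.zeros((600,a.shape[1]+b.shape[1],3),np.uint8); H[:a.shape[0],:a.shape[1]]=a; H[:b.shape[0],a.shape[1]:]=b
print(a.shape,b.shape); save("w4",H)
E
```

```text
(588, 462, 3) (585, 315, 3)
```

View pics/w4.png

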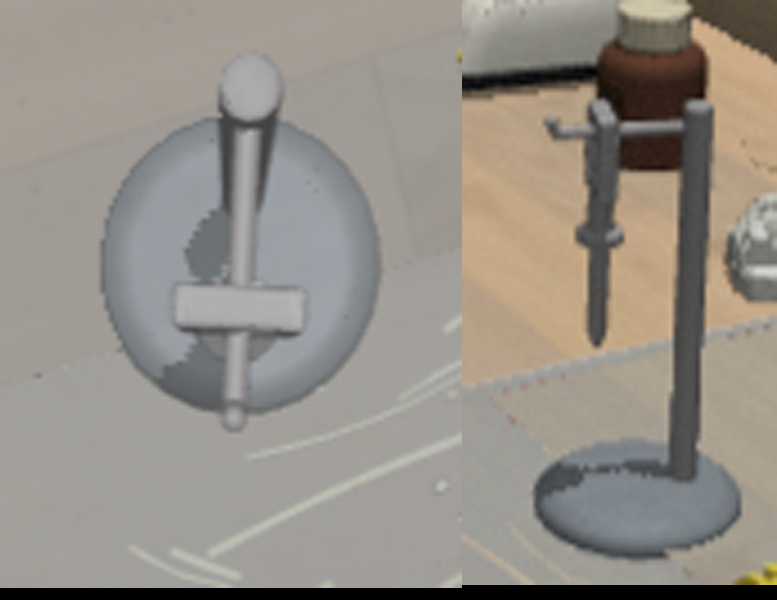

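The wrist crop shows the head's top centred at (240,305) with its ends at (175,300) and (306,310). The hook runs from the rod top (251,88) to the tip (234,413), so the pin hangs square on the hook.

```bash
python3 - <<'E'
from h import *
import pickle
d=pickle.load(open("c4.pkl","rb")); w=d["wrist"]; k=lambda u,v:(270+u/4.2,50+v/4.2)
rod=onz(w,k(251,88),174); tip=onz(w,k(234,413),172); e1=onz(w,k(175,300),173.5); e2=onz(w,k(306,310),173.5); c=onz(w,k(240,304),173.5)
an=lambda v:np.degrees(np.arctan2(v[1],v[0]))
print("rod",rod,"tip",tip,"c",c,"hook len",np.linalg.norm((rod-tip)[:2]),an(rod-tip),"head",np.linalg.norm(e1-e2),an(e1-e2),"rod-pin",np.linalg.norm((rod-c)[:2]))
A=d["side"]; kb=lambda u,v:(305+(u-462)/4.5,225+v/4.5)
print("tri head",tri(w,k(240,304),A,kb(601,105))); print("tri rod",tri(w,k(251,88),A,kb(698,104))); print("tip",tri(w,k(234,413),A,kb(550,122)))
print(np.degrees(np.arctan2(*bot.sense()["tool_rot"][1::-1,0])))
E
```

```text
rod [ 558.0580396  -205.33226974  174.        ] tip [ 505.37466254 -187.07462139  172.        ] c [ 523.81432877 -193.51887684  173.5       ] hook len 55.757330839410024 -19.11397627064842 head 24.341672700777078 69.78880139926065 rod-pin 36.224135371912595
tri head (array([ 522.59066535, -192.81552425,  175.13913999]), np.float64(2.6550878118758034))
tri rod (array([ 557.51392568, -205.02153804,  173.80504028]), np.float64(1.3024151823870183))
tip (array([ 504.18484089, -186.4034917 ,  169.12213598]), np.float64(2.6194221433698477))
-15.886591594717922
```

Request:
servo_tool(
  deltas=[
    {"slide":[0.59,0.03,0.81],"turn":[0,0,0.09]},
    {"slide":[0.59,0.03,0.81],"turn":[0,0,0.09]},
    {"slide":[0.59,0.03,0.81],"turn":[0,0,0.09]},
    {"slide":[0.59,0.03,0.81],"turn":[0,0,0.09]},
    {"slide":[0.59,0.03,0.81],"turn":[0,0,0.09]},
    {"slide":[0.59,0.03,0.81],"turn":[0,0,0.07]},
    {"slide":[0,0,0],"turn":[0,0,0]},
    {"slide":[0,0,0],"turn":[0,0,0]},
  ],
  gripper=0.6,
)

```text
time: 8.82
tool_pos: [523.2, -194.9, 209.9]
tool_rot: [[0.944, -0.331, -0.003], [-0.331, -0.944, 0.001], [-0.003, -0.0, -1.0]]
contact_force: [-1.1, 0.2, 0.4]
opening: 0.602
finger_force: 0.0
```

```bash
python3 - <<'E'
from h import *
print(bot.sense()["tool_pos"])
plan((524,-193.5,162.5),np.radians(-19.5),4)
E
```

```text
[ 523.23150686 -194.92048778  209.91191759]
turn 0.006
[0.0, -0.02, 0.47]
[0.0, -0.02, 0.47]
[0.0, -0.02, 0.47]
[0.0, -0.02, 0.47]
```

Request:
servo_tool(
  deltas=[
    {"slide":[0,-0.02,0.47],"turn":[0,0,0]},
    {"slide":[0,-0.02,0.47],"turn":[0,0,0]},
    {"slide":[0,-0.02,0.47],"turn":[0,0,0]},
    {"slide":[0,-0.02,0.47],"turn":[0,0,0]},
    {"slide":[0,0,0],"turn":[0,0,0]},
  ],
)

```text
time: 9.23
tool_pos: [523.1, -193.4, 161.5]
tool_rot: [[0.943, -0.333, -0.003], [-0.333, -0.943, 0.002], [-0.004, -0.0, -1.0]]
contact_force: [-0.3, -0.3, -0.7]
opening: 0.603
finger_force: 0.0
```

Request:
servo_tool(
  deltas=[
    {"slide":[0,0,0],"turn":[0,0,0]},
    {"slide":[0,0,0],"turn":[0,0,0]},
    {"slide":[0,0,0],"turn":[0,0,0]},
    {"slide":[0,0,0],"turn":[0,0,0]},
    {"slide":[0,0,0],"turn":[0,0,0]},
    {"slide":[0,0,0],"turn":[0,0,0]},
    {"slide":[0,0,0],"turn":[0,0,0]},
    {"slide":[0,0,0],"turn":[0,0,0]},
  ],
  gripper=0,
  force=60,
)

```text
time: 9.9
tool_pos: [524.6, -194.2, 164.5]
tool_rot: [[0.943, -0.333, 0.001], [-0.333, -0.943, -0.0], [0.001, 0.0, -1.0]]
contact_force: [1.5, -0.5, 4.4]
opening: 0.279
finger_force: 59.0
```

Request:
servo_tool(
  deltas=[
    {"slide":[0,0,-0.2],"turn":[0,0,0]},
    {"slide":[0,0,-0.22],"turn":[0,0,0]},
    {"slide":[0,0,0],"turn":[0,0,0]},
  ],
)

```text
time: 10.15
tool_pos: [524.5, -194.1, 175.6]
tool_rot: [[0.943, -0.333, 0.001], [-0.333, -0.943, -0.0], [0.001, 0.0, -1.0]]
contact_force: [0.3, 0.5, -0.1]
opening: 0.28
finger_force: 58.8
```

```bash
python3 - <<'E'
from h import *
import pickle
s=bot.sense(); print(s["tool_pos"],s["contact_force"],s["opening"])
p=np.array(s["tool_pos"])
d={n:capture(n) for n in("scene","side")}; pickle.dump(d,open("c5.pkl","wb"))
# shank in side view before/after: dark-grey columns below the collar; compare nose row
o=pickle.load(open("c4.pkl","rb"))
for n in d:
    q=proj(d[n],(523.8,-193.5,80))[0].astype(int); print(n,q)
    for c in (o[n],d[n]):
        g=c["img"][q[1]-30:q[1]+20,q[0]-6:q[0]+7].astype(int); print(g.mean(2).min(1).astype(int).tolist())
E
```

```text
[ 524.53508349 -194.14969046  175.57191675] [ 0.25327491  0.53591655 -0.09736216] 0.2800641767563066
scene [394 307]
[54, 50, 53, 49, 46, 55, 53, 54, 52, 51, 58, 60, 53, 57, 55, 55, 55, 56, 55, 56, 53, 52, 52, 53, 54, 54, 55, 55, 54, 54, 53, 54, 68, 96, 119, 119, 119, 119, 119, 120, 121, 120, 118, 117, 118, 119, 114, 99, 98, 101]
[52, 58, 59, 57, 57, 61, 62, 59, 62, 60, 59, 61, 60, 62, 57, 57, 59, 59, 59, 59, 60, 60, 59, 61, 61, 59, 58, 62, 92, 129, 129, 128, 126, 126, 128, 128, 128, 127, 128, 129, 130, 129, 127, 126, 126, 127, 122, 106, 105, 108]
side [335 298]
[61, 71, 69, 67, 68, 69, 71, 68, 74, 76, 71, 73, 73, 72, 73, 72, 74, 72, 73, 71, 72, 71, 71, 68, 70, 71, 71, 70, 69, 67, 71, 74, 72, 82, 145, 161, 157, 153, 152, 152, 153, 152, 152, 153, 153, 153, 154, 152, 153, 153]
[74, 72, 70, 81, 74, 74, 75, 77, 77, 77, 79, 77, 77, 78, 78, 78, 77, 77, 75, 75, 75, 76, 76, 74, 75, 73, 80, 79, 75, 149, 169, 170, 170, 171, 172, 167, 162, 158, 158, 157, 159, 159, 160, 158, 160, 160, 160, 159, 160, 159]
```

The nose rose about 9 mm in both views, which is within the 4.5–17 mm window for clearing the hook tip. I'll slide out along the hook now.

Request:
servo_tool(
  deltas=[
    {"slide":[-0.3,0,0],"turn":[0,0,0]},
    {"slide":[-0.4,0,0],"turn":[0,0,0]},
    {"slide":[-0.4,0,0],"turn":[0,0,0]},
  ],
)

```text
time: 10.5
tool_pos: [497.4, -184.5, 174.1]
tool_rot: [[0.943, -0.333, -0.001], [-0.333, -0.943, 0.0], [-0.001, -0.0, -1.0]]
contact_force: [0.4, 0.3, -1.7]
opening: 0.282
finger_force: 58.8
```

Request:
servo_tool(
  deltas=[
    {"slide":[-0.4,0,0],"turn":[0,0,0]},
    {"slide":[-0.4,0,0],"turn":[0,0,0]},
    {"slide":[-0.3,0,-0.2],"turn":[0,0,0]},
  ],
)

```text
time: 10.75
tool_pos: [470.7, -175.0, 178.7]
tool_rot: [[0.943, -0.333, -0.002], [-0.333, -0.943, 0.001], [-0.002, -0.0, -1.0]]
contact_force: [-0.9, -0.4, -0.9]
opening: 0.28
finger_force: 58.8
```

```bash
python3 - <<'E'
from h import *
s=bot.sense(); print(s["tool_pos"],s["contact_force"],s["opening"],s["q"].round(2))
plan((502.5,141,260),np.radians(-19.5+60),18)
E
```

```text
[ 470.70827094 -175.02018189  178.71370756] [-0.88971577 -0.38181496 -0.86482655] 0.2804832724322481 [-0.45  0.37  1.85  0.    0.93  1.46]
turn -0.485
[-0.17, -0.69, -0.18]
[-0.13, -0.69, -0.18]
[-0.09, -0.7, -0.18]
[-0.05, -0.7, -0.18]
[-0.0, -0.71, -0.18]
[0.04, -0.7, -0.18]
[0.08, -0.7, -0.18]
[0.12, -0.7, -0.18]
[0.16, -0.69, -0.18]
[0.2, -0.68, -0.18]
[0.24, -0.66, -0.18]
[0.27, -0.65, -0.18]
[0.31, -0.63, -0.18]
[0.35, -0.61, -0.18]
[0.38, -0.59, -0.18]
[0.42, -0.57, -0.18]
[0.45, -0.54, -0.18]
[0.48, -0.52, -0.18]
```

Request:
servo_tool(
  deltas=[
    {"slide":[0,0,-0.7],"turn":[0,0,0]},
    {"slide":[0,0,-1],"turn":[0,0,0]},
    {"slide":[-0.1,-0.4,-0.8],"turn":[0,0,0]},
    {"slide":[-0.2,-0.8,-0.3],"turn":[0,0,0]},
    {"slide":[-0.21,-0.88,0],"turn":[0,0,0]},
    {"slide":[-0.21,-0.88,0],"turn":[0,0,0]},
    {"slide":[-0.21,-0.88,0],"turn":[0,0,0]},
    {"slide":[-0.21,-0.88,0],"turn":[0,0,0]},
    {"slide":[-0.21,-0.88,0],"turn":[0,0,0]},
    {"slide":[-0.21,-0.88,0],"turn":[0,0,0]},
  ],
)

```text
time: 11.58
tool_pos: [489.2, -8.9, 249.8]
tool_rot: [[0.943, -0.333, -0.0], [-0.333, -0.943, -0.0], [0.0, 0.0, -1.0]]
contact_force: [0.9, 0.1, -1.2]
opening: 0.282
finger_force: 58.8
```

Request:
servo_tool(
  deltas=[
    {"slide":[-0.22,-0.88,0],"turn":[0,0,0]},
    {"slide":[-0.22,-0.88,0],"turn":[0,0,0]},
    {"slide":[-0.22,-0.88,0],"turn":[0,0,0]},
    {"slide":[-0.22,-0.88,0],"turn":[0,0,0]},
    {"slide":[-0.22,-0.88,0],"turn":[0,0,0]},
    {"slide":[-0.2,-0.8,0],"turn":[0,0,0]},
    {"slide":[-0.1,-0.6,0.4],"turn":[0,0,0]},
    {"slide":[-0.05,-0.2,0.8],"turn":[0,0,0]},
    {"slide":[0,0,0.5],"turn":[0,0,0]},
    {"slide":[0,0,0],"turn":[0,0,0]},
  ],
)

```text
time: 12.42
tool_pos: [503.9, 143.6, 204.9]
tool_rot: [[0.943, -0.333, -0.004], [-0.333, -0.943, -0.001], [-0.004, 0.002, -1.0]]
contact_force: [-0.1, -0.2, -0.8]
opening: 0.283
finger_force: 58.9
```

```bash
python3 - <<'E'
from h import *
s=bot.sense(); print(s["time"],s["tool_pos"],s["contact_force"],s["opening"])
plan((502.5,141,200),np.radians(-19.5),3)
E
```

```text
12.4167 [503.91450075 143.60768933 204.88276618] [-0.07736414 -0.18939459 -0.84871106] 0.28335711687104587
turn 0.004
[-0.01, 0.04, 0.07]
[-0.01, 0.04, 0.07]
[-0.01, 0.04, 0.07]
```

Request:
servo_tool(
  deltas=[
    {"slide":[-0.01,0.06,0.3],"turn":[0,0,0]},
    {"slide":[-0.01,0.06,0.3],"turn":[0,0,0]},
    {"slide":[0,0,0],"turn":[0,0,0]},
  ],
)

```text
time: 12.67
tool_pos: [503.4, 140.3, 191.3]
tool_rot: [[0.943, -0.334, -0.001], [-0.334, -0.943, -0.0], [-0.001, 0.001, -1.0]]
contact_force: [-1.0, 0.3, -1.3]
opening: 0.283
finger_force: 58.9
```

```bash
python3 - <<'E'
from h import *
import pickle
s=bot.sense(); print(s["time"],s["tool_pos"])
d={n:capture(n) for n in("scene","side")}; pickle.dump(d,open("c6.pkl","wb"))
o=pickle.load(open("c3.pkl","rb"))
p=np.array(s["tool_pos"])
for n in d:
    D=np.abs(d[n]["img"].astype(int)-o[n]["img"].astype(int)).sum(2)>45
    for z in (91,95,99,105,115,125):  # expected shank axis at the given height
        q=proj(d[n],(p[0],p[1],z))[0]; r=int(round(q[1])); xs=np.arange(int(q[0])-12,int(q[0])+13)
        print(n,z,q.round(1),"".join(".#"[int(v)] for v in D[r,xs]), d[n]["img"][r,xs].mean(1).astype(int).tolist() if z in(99,115) else "")
E
```

```text
12.6667 [503.4447457  140.26377442 191.25828823]
scene 91 [253.5 259.4] ##########......###...... 
scene 95 [253.4 257.7] #########.......##....... 
scene 99 [253.3 256.1] ###........#............. [71, 73, 81, 106, 102, 97, 99, 105, 109, 114, 99, 93, 114, 125, 136, 134, 132, 131, 129, 127, 126, 125, 125, 126, 126]
scene 105 [253.1 253.6] ..........###............ 
scene 115 [252.9 249.4] ..........####........... [126, 127, 127, 127, 128, 127, 127, 126, 129, 125, 64, 58, 57, 79, 131, 132, 130, 131, 130, 125, 100, 98, 95, 81, 80]
scene 125 [252.6 245.3] .........#####........... 
side 91 [250.3 236.2] #.#.###########....#..... 
side 95 [250.2 234.5] ###.##########........... 
side 99 [250.2 232.8] ....#######.............. [134, 79, 53, 61, 85, 89, 87, 87, 85, 84, 108, 141, 148, 103, 112, 128, 129, 129, 126, 131, 114, 135, 137, 156, 159]
side 105 [250.1 230.2] ...####.#####............ 
side 115 [250.  225.9] .........##.#............ [53, 91, 143, 145, 143, 116, 105, 97, 105, 77, 77, 72, 64, 109, 155, 159, 158, 158, 160, 160, 160, 158, 158, 157, 157]
side 125 [249.9 221.5] ..........##.............
```

I have no picture views left, so from here I'll measure from numeric patches. The wrist camera can see the nose and the hole together.

```bash
python3 - <<'E'
from h import *
import pickle
w=capture("wrist"); pickle.dump(w,open("c6w.pkl","wb"))
s=bot.sense(); p=s["tool_pos"]
for z in (100,110,130,145): print("axis",z,proj(w,(p[0],p[1],z)).round(1))
h=proj(w,(502.5,141,80))[0]; print("hole",h.round(1))
g=cv2.cvtColor(w["img"],cv2.COLOR_RGB2GRAY)
c0,r0=int(h[0])-26,int(h[1])-40
print(c0,r0)
for r in range(r0,r0+72,2): print(r," ".join("%3d"%v for v in g[r,c0:c0+52:2]))
E
```

```text
axis 100 [[322.9 257.2]]
axis 110 [[322.8 262.5]]
axis 130 [[322.7 274.5]]
axis 145 [[322.6 285.2]]
hole [323.3 250.3]
297 210
210 145 144 135  76  75  76  76  76  75  72  72  73  72  72  72  73  73  73  74  74  73  74  75  79 117 146
212 146 145 100  75  75  75  76  76  75  72  72  71  72  73  73  73  72  73  74  74  74  74  74  75 115 147
214 146 144  90  74  76  75  75  74  71  72  72  71  72  72  72  72  72  73  74  73  73  74  74  74  93 106
216 135 104  74  74  74  75  72  72  71  71  71  71  71  71  72  72  71  72  74  74  74  72  77  79  86 106
218 104 101  80  82  74  71  73  71  80  79  80  78  70  80  78  80  78  71  72  72  72  72  75 116 117 106
220 104 118 148  96  72  71  72  72  71  71  71  71  72  72  72  73  72  72  73  73  73  74  73  92 117 107
222 103 115 112  71  71  72  72  72  71  73  73  74  76  78  79  83  85  89  92  95  99 102 103  93 118 107
224 104 105 111  93  96  99 100 102 103 104 106 107 109 110 112 112 112 113 113 113 114 116 114 100 118 107
226 104 105 101 108 116 116 116 116 115 114 113 111 111 111 110 109 108 107 106 106 105 104 103  90  91 107
2
[... 2214 characters left out ...]
  65  65  65  63  82 109 109 109 108 107 109 109 110
270  99  99  99 108 109 106 106 105 105  96  93  63  65  65  66  65  63  63  67  67  67  68  67  68  85 106
272  98  98  99 101 105  66  66  66  66  66  65  63  65  64  65  64  64  63  67  66  67  67  68  68  77 110
274  98  98  99 101 104  65  66  65  67  67  66  64  64  66  65  64  63  65  82  87  90  93  96  98  85  98
276  98  98  99  98  93  92  95  97  98  76  65  66  67  73  79  71  67  65  67  98 111 112 112 112  97 122
278 100 108 108 101  99 107 115 114  82  67  84 102 115 115 114 114 107  90  76  65  93 101 101 100 103 122
280 117 118 119 118 114  96  98  74  74 113 113 113 113 114 113 114 113 114 113  93  66 107 121 118 119 122
```

```bash
python3 - <<'E'
from h import *
import pickle
w=pickle.load(open("c6w.pkl","rb")); s=bot.sense(); p=s["tool_pos"]; tx=s["tool_rot"][:,0]
for off in (0,-1,-2):
    for zt in (149.3,150.3,151.3): print(off,zt,proj(w,p*[1,1,0]+tx*(9.5+off)+[0,0,zt]).round(1), proj(w,p*[1,1,0]+tx*off+[0,0,zt-50]).round(1))
# hole by ellipse fit of rim contour
g=cv2.cvtColor(w["img"],cv2.COLOR_RGB2GRAY)
print("hole ctr",onz(w,(324,249.3),80), "collar rows",g[268:290,322:328].mean(1).astype(int))
print("hole rows",g[234:262,316:334:3].T)
E
```

```text
0 149.3 [[322.5 271.7]] [[322.9 256.9]]
0 150.3 [[322.5 272.4]] [[322.9 257.4]]
0 151.3 [[322.5 273.1]] [[322.9 257.9]]
-1 149.3 [[322.5 273.5]] [[322.9 258.3]]
-1 150.3 [[322.5 274.2]] [[322.9 258.8]]
-1 151.3 [[322.5 274.9]] [[322.9 259.3]]
-2 149.3 [[322.5 275.3]] [[322.9 259.7]]
-2 150.3 [[322.5 276. ]] [[322.9 260.2]]
-2 151.3 [[322.5 276.8]] [[322.9 260.7]]
hole ctr [503.06241128 140.29613173  80.        ] collar rows [ 65  65  65  65  64  64  64  66  74 100 114 113 113 113 112 113 109  68
  64  65  64  64]
hole rows [[112 110 112 112 113 113 113 110  96  91  86  73  69  74  77  88  77  70
   64  63  75  89  94  94  94 102 109 111]
 [112 110 112 112 112 111  98  89  74  65  66  66  66  66  65  65  65  67
   84  88  70  64  66  79  94  95  95  94]
 [112 111 111 112 112  99  89  71  68  67  67  67  67  67  67  67  67  67
   68  75  95  74  66  66  67  77  65  65]
 [112 111 112 113 111  96  89  68  68  68  67  68  67  68  67  67  68  66
   67  71  96  79  66  67  67  67  66  66]
 [111 111 112 113 113 107  91  86  70  69  68  69  67  68  67  68  68  68
   73  87  92  67  67  69  85  83  68  65]
 [111 112 113 114 113 114 113 100  93  87  72  67  67  67  70  74  81  87
   78  67  67  73  85  96  97  98 107 112]]
```

The wrist patch shows the hole centred at (324,249.5). The shank column is about 324.5, so the pin is aligned sideways. The collar edge puts the pin about 2.2 mm behind the TCP along tool x, so it needs about +1.7 mm. I'll correct that and start down.

Request:
servo_tool(
  deltas=[
    {"slide":[0.07,0,0],"turn":[0,0,0]},
    {"slide":[0,0,0.3],"turn":[0,0,0]},
    {"slide":[0,0,0.3],"turn":[0,0,0]},
    {"slide":[0,0,0.3],"turn":[0,0,0]},
    {"slide":[0,0,0.2],"turn":[0,0,0]},
  ],
)

```text
time: 13.23
tool_pos: [505.2, 140.2, 163.2]
tool_rot: [[0.943, -0.333, -0.001], [-0.333, -0.943, -0.0], [-0.001, 0.001, -1.0]]
contact_force: [0.4, 0.7, -0.7]
opening: 0.276
finger_force: 58.9
```

Request:
servo_tool(
  deltas=[
    {"slide":[0,0,0.25],"turn":[0,0,0]},
    {"slide":[0,0,0.25],"turn":[0,0,0]},
    {"slide":[0,0,0],"turn":[0,0,0]},
  ],
)

```text
time: 13.48
tool_pos: [505.0, 140.2, 150.6]
tool_rot: [[0.943, -0.333, -0.002], [-0.333, -0.943, -0.0], [-0.002, 0.001, -1.0]]
contact_force: [-0.7, 0.5, -1.1]
opening: 0.277
finger_force: 58.9
```

Request:
servo_tool(
  deltas=[
    {"slide":[0,0,0.3],"turn":[0,0,0]},
    {"slide":[0,0,0.3],"turn":[0,0,0]},
    {"slide":[0,0,0.12],"turn":[0,0,0]},
    {"slide":[0,0,0],"turn":[0,0,0]},
  ],
)

```text
time: 13.82
tool_pos: [505.2, 140.2, 133.1]
tool_rot: [[0.943, -0.333, -0.001], [-0.333, -0.943, -0.0], [-0.001, 0.001, -1.0]]
contact_force: [0.7, -0.1, -0.7]
opening: 0.277
finger_force: 58.9
```

Request:
servo_tool(
  deltas=[
    {"slide":[0,0,0.06],"turn":[0,0,0]},
    {"slide":[0,0,0.06],"turn":[0,0,0]},
    {"slide":[0,0,0],"turn":[0,0,0]},
  ],
)

```text
time: 14.07
tool_pos: [505.6, 140.3, 131.0]
tool_rot: [[0.943, -0.333, 0.0], [-0.333, -0.943, 0.0], [0.0, -0.0, -1.0]]
contact_force: [1.0, -0.0, -0.6]
opening: 0.278
finger_force: 58.9
```

Request:
servo_tool(
  deltas=[
    {"slide":[0,0,0.06],"turn":[0,0,0]},
    {"slide":[0,0,0.06],"turn":[0,0,0]},
    {"slide":[0,0,0],"turn":[0,0,0]},
  ],
)

```text
time: 14.32
tool_pos: [505.5, 140.2, 127.8]
tool_rot: [[0.943, -0.333, -0.0], [-0.333, -0.943, 0.0], [-0.0, 0.0, -1.0]]
contact_force: [-0.1, -0.5, -0.6]
opening: 0.282
finger_force: 58.8
```

Request:
servo_tool(
  deltas=[
    {"slide":[0,0,0.05],"turn":[0,0,0]},
    {"slide":[0,0,0],"turn":[0,0,0]},
  ],
)

```text
time: 14.48
tool_pos: [505.6, 140.2, 126.6]
tool_rot: [[0.943, -0.333, -0.0], [-0.333, -0.943, -0.0], [-0.0, 0.0, -1.0]]
contact_force: [0.1, 0.2, -0.9]
opening: 0.285
finger_force: 58.9
```

Request:
servo_tool(
  deltas=[
    {"slide":[0,0,0.05],"turn":[0,0,0]},
    {"slide":[0,0,0],"turn":[0,0,0]},
  ],
)

```text
time: 14.65
tool_pos: [505.6, 140.2, 125.4]
tool_rot: [[0.943, -0.333, -0.0], [-0.333, -0.943, -0.0], [-0.0, 0.0, -1.0]]
contact_force: [0.7, 0.6, -1.1]
opening: 0.28
finger_force: 58.9
```

Request:
servo_tool(
  deltas=[
    {"slide":[0,0,0.05],"turn":[0,0,0]},
    {"slide":[0,0,0],"turn":[0,0,0]},
  ],
)

```text
time: 14.82
tool_pos: [505.8, 140.3, 125.0]
tool_rot: [[0.943, -0.333, 0.0], [-0.333, -0.943, 0.0], [0.0, -0.0, -1.0]]
contact_force: [-3.3, -1.6, 9.5]
opening: 0.284
finger_force: 60.2
```

Request:
servo_tool(
  deltas=[
    {"slide":[0,0,0.05],"turn":[0,0,0]},
    {"slide":[0,0,0],"turn":[0,0,0]},
  ],
)

```text
time: 14.98
tool_pos: [505.9, 140.3, 124.6]
tool_rot: [[0.943, -0.333, 0.001], [-0.333, -0.943, 0.0], [0.001, -0.0, -1.0]]
contact_force: [-7.5, -2.5, 20.1]
opening: 0.278
finger_force: 61.6
```

The collar has seated at TCP z of about 125 with 20 N. I'll ease off, release and rise.

Request:
servo_tool(
  deltas=[
    {"slide":[0,0,-0.04],"turn":[0,0,0]},
    {"slide":[0,0,0],"turn":[0,0,0]},
  ],
)

```text
time: 15.15
tool_pos: [505.8, 140.3, 124.9]
tool_rot: [[0.943, -0.333, 0.001], [-0.333, -0.943, 0.0], [0.001, -0.0, -1.0]]
contact_force: [-3.2, -1.3, 11.1]
opening: 0.282
finger_force: 59.9
```

Request:
servo_tool(
  deltas=[
    {"slide":[0,0,0],"turn":[0,0,0]},
    {"slide":[0,0,0],"turn":[0,0,0]},
    {"slide":[0,0,0],"turn":[0,0,0]},
    {"slide":[0,0,0],"turn":[0,0,0]},
    {"slide":[0,0,0],"turn":[0,0,0]},
  ],
  gripper=0.6,
)

```text
time: 15.57
tool_pos: [505.6, 140.3, 123.9]
tool_rot: [[0.943, -0.333, -0.0], [-0.333, -0.943, -0.0], [-0.0, 0.0, -1.0]]
contact_force: [0.6, 1.2, -0.3]
opening: 0.602
finger_force: 0.0
```

Request:
servo_tool(
  deltas=[
    {"slide":[0,0,-0.4],"turn":[0,0,0]},
    {"slide":[0,0,-0.6],"turn":[0,0,0]},
    {"slide":[0,0,-0.8],"turn":[0,0,0]},
    {"slide":[0,0,-0.8],"turn":[0,0,0]},
    {"slide":[0,0,-0.8],"turn":[0,0,0]},
    {"slide":[0,0,-0.8],"turn":[0,0,0]},
    {"slide":[-0.7,0,-0.3],"turn":[0,0,0]},
    {"slide":[-0.7,0,0],"turn":[0,0,0]},
    {"slide":[-0.5,0,0],"turn":[0,0,0]},
    {"slide":[0,0,0],"turn":[0,0,0]},
  ],
)

```text
time: 16.4
tool_pos: [459.1, 156.6, 236.9]
tool_rot: [[0.943, -0.332, -0.001], [-0.332, -0.943, 0.0], [-0.001, 0.0, -1.0]]
contact_force: [0.2, -0.6, 0.1]
opening: 0.601
finger_force: 0.0
```

```bash
python3 - <<'E'
from h import *
import pickle
s=bot.sense(); print(s["time"],s["tool_pos"],s["contact_force"])
d={n:capture(n) for n in("scene","side","wrist")}; pickle.dump(d,open("c7.pkl","wb"))
o=pickle.load(open("c3.pkl","rb"))
# blobs that changed against the closed-bar picture, near the eye
for n in("scene","side"):
    D=(np.abs(d[n]["img"].astype(int)-o[n]["img"].astype(int)).sum(2)>45)
    a=proj(d[n],[(503,140.5,80),(503,140.5,134),(503,140.5,85)]); print(n,"expect collar/top",a.round(1).tolist())
    c0,r0=int(a[0][0])-14,int(a[1][1])-8
    for r in range(r0,int(a[0][1])+10): print(r,c0,"".join(".#"[int(v)] for v in D[r,c0:c0+30]))
w=d["wrist"]; print("wrist head top expected",proj(w,[(503,140.5,134),(503,140.5,85)]).round(1))
E
```

```text
16.4 [459.07459148 156.60277783 236.93781076] [ 0.16677836 -0.61772853  0.06824171]
scene expect collar/top [[253.6, 263.9], [252.1, 241.5], [253.4, 261.9]]
233 239 ..............................
234 239 ..............................
235 239 ..............................
236 239 ..............................
237 239 ..............................
238 239 ..............................
239 239 .........####.................
240 239 .........#####................
241 239 ..........######..............
242 239 .........##.#####.............
243 239 .........###.####.............
244 239 .........####.#..#............
245 239 .........########.............
246 239 .........########.............
247 239 .........#########............
248 239 .........#########............
249 239 .........#########............
250 239 .........#########............
251 239 .........#########............
252 239 .........#########............
253 239 ..........########............
254 239 ..........########............
255 239 ...........#######............
256 239 ............######............
257 239
[... 1642 characters left out ...]
..######.............
234 236 ...........#####..............
235 236 ...........#####..............
236 236 ...........######.............
237 236 ...........######.............
238 236 ..........######.#............
239 236 ......###.##....###...........
240 236 ......####......#..#..........
241 236 ....##.###........##..........
242 236 ....#######...#....#..........
243 236 ......########................
244 236 .......#######................
245 236 ..............................
246 236 ......#.......................
247 236 ......#.......................
248 236 .....##.......................
249 236 .....##.......................
wrist head top expected [[324.3 187.7]
 [324.3 179.6]]
```

Both cameras show the pin upright, with its top and collar at the heights expected for a seated collar. The gripper is clear, so I'm handing in.

```bash
python3 -c "
from workcell import job
print(job.job_done())"
```

```text
the job is handed in; nothing more can be done
None
```

The bar is closed fully home in the catch, and the locking pin is upright through its eye with the collar seated on the bar and released; I handed the job in at about 16.6 s, with no known contact with the jaw model, tub or jar.

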